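Fit the stop plate and set the telescoping gauge arm

TASK

Set up the stop for the next weld: take the orange-handled stop plate out of its rack and slide it, plate edge down, all the way into the slot at the end of the telescoping gauge arm and let go of it. Then squeeze the red lock button on the arm's black grip to release it, draw the arm out until the red pointer stands on the green band of the scale, and finish holding it there with the button still squeezed in. Leave the blue-handled plate and everything else where they are.

Things in the scene. Friction and masses are not known exactly. Their poses are not given: they have to be found in the camera images.
- gauge: Telescoping gauge fixed to the table. Origin on the table top; x = direction the arm draws out, y = side with scale and button. Base 12 mm high, x -190..170, y -30..58 mm, with a lip (top at 21 mm) along y 28. Navy outer tube x -440..-170, y -17..17, brackets up to 65 mm high. The sliding arm carries a black grip and, 85 mm further along x, a steel slot block; they move together.
- boom_head (a joint): How far the arm is drawn out, m: 0 is fully in (start), 0.2 the end stop. Locked, a tooth on the button sits in a notched rack (a notch every 10 mm) and the arm cannot be pulled (1 mm of play); with the button in over 3 mm the arm slides freely with about 2 N and, let go between notches, is not locked.
- lock_button (a joint): Travel of the red lock button, m: 0 locked, 0.005 fully in. A spring pushes it out: it starts to move at about 6 N and is fully in at about 11 N; the arm is free from about 0.003 on. It is squeezed towards the gauge's -y.
- squeeze_grip (a point): Centre of the black grip, 52 mm above the table, on the arm. Grip: 44 mm along gauge x, 30 mm along gauge y (-15..15), 17 to 75 mm above the table. The red button, 28 mm long, 34 mm high, centred at this point's height, stands out of its +y side to y = 23 (18 when fully in). A pinch across gauge y on the button and the opposite side spans 38 mm, 33 with the button in.
- pointer (a point): Tip of the red pointer of the arm, 45 mm along gauge +x from the centre of the grip and over the scale; moves with the arm.
- mark: Green band (clip) fixed on the white scale, 10 mm along the gauge's x, 30 mm across, 4 mm thick; origin at the centre of its underside, axes as the gauge's. The pointer must stand over it.
- slot (a point): Centre of the floor of the slot in the slot block, 30 mm above the table; axes as the gauge's; moves with the arm. The slot is 10 mm along gauge x, 54 mm along gauge y, 30 mm deep, with flared lips up to 7 mm higher; block 66 mm along y, 26 mm along x.
- stop_plate: Orange-handled stop plate (0.15 kg), upright in the rack. Origin at the centre of its lower edge, x normal to the plate, y along its width, z up. Steel plate 6 mm thick, 50 mm wide, 52 mm high, with an orange handle on top 16 mm thick (x), 36 mm wide (y), from 50 to 80 mm above the lower edge. Either face may point along the arm.
- stop_plate_grip (a point): Centre of the orange handle, 65 mm above the plate's lower edge.
- stop_plate_foot (a point): Centre of the plate's lower edge.
- rack: Grey fixed rack, 56 x 166 x 30 mm (x, y, z), origin under its centre. Two slots 8 mm wide (x), 54 mm long (y) and 20 mm deep, 40 mm either side of the centre along y, hold the two plates; either plate may be in either slot. A plate is drawn straight up at least 20 mm to come out.
- spare_plate_grip (a point): Centre of the blue handle of the other plate (same size): leave it in the rack.
- paste_tin: Blue tin with a pale top, 60 mm diameter, 100 mm high, origin under its centre: leave alone.
- magnet: Red flat magnet block 70 x 70 x 28 mm, origin under its centre: leave alone.
- workpiece: Welded steel T-piece, 130 x 220 mm, 64 mm high: leave alone.
- wire_brush: Brush lying on the table: leave alone.
Things that resemble listed ones, but are neither listed nor needed, are in the scene too. Leave any pink look-alike of the stop_plate alone.

How it is judged (in metres and radians):
On the way, in this order (a step that is already met when the one before it is completed fails the run):
1. the orange-handled plate stands fully in the slot of the still locked arm, let go (x of stop_plate_foot in the frame of slot between -0.0045 and 0.0045 m and y of stop_plate_foot in the frame of slot between -0.005 and 0.005 m and z of stop_plate_foot in the frame of slot below 0.005 m and angle between stop_plate's own z axis and vertical below 0.2 rad and angle between the x axis of stop_plate and the x axis of gauge, either way round below 0.25 rad and contact force between the fingers and stop_plate below 0.3 N and value of joint lock_button below 0.001 m), for 0.3 s.
2. the lock button is squeezed in before the arm is drawn out (value of joint lock_button above 0.003 m and distance of squeeze_grip from where it was at the start of the episode below 0.02 m), for 0.1 s.
At the end, for the whole second after the job is handed in: Held still by the fingers (over 3 N), button in at least 3 mm, pointer within 5 mm of the middle of the green band; the orange plate upright in the slot within 5 mm of its floor and centre, not held; the blue plate within 20 mm, other things within 30 mm, of where they were (x of pointer in the frame of mark between -0.005 and 0.005 m and value of joint lock_button above 0.003 m and contact force between the fingers and boom_head above 3 N and contact force between the fingers and stop_plate below 0.3 N and velocity of joint boom_head between -0.01 and 0.01 m/s and x of stop_plate_foot in the frame of slot between -0.0045 and 0.0045 m and y of stop_plate_foot in the frame of slot between -0.005 and 0.005 m and z of stop_plate_foot in the frame of slot below 0.005 m and angle between stop_plate's own z axis and vertical below 0.2 rad and angle between the x axis of stop_plate and the x axis of gauge, either way round below 0.25 rad and distance of spare_plate_grip from where it was at the start of the episode below 0.02 m and distance of each of paste_tin, magnet, workpiece, wire_brush from where it was at the start of the episode below 0.03 m); the arm keeps its last pose, push and grip.
It fails at once if the blue-handled plate is moved (over 20 mm)  (distance of spare_plate_grip from where it was at the start of the episode above 0.02 m).
It fails at once if a bystander is knocked away (over 30 mm) (distance of any of paste_tin, magnet, workpiece, wire_brush from where it was at the start of the episode above 0.03 m).
It fails at once if the locked arm is forced along (over 20 mm) without its button being squeezed ((velocity of joint boom_head above 0.02 m/s or velocity of joint boom_head below -0.02 m/s) and value of joint lock_button below 0.001 m and distance of squeeze_grip from where it was at the start of the episode above 0.02 m).
It also fails if it takes over 58 s, if anything falls off the work surface, if the arm or the gripper's body presses on something with over 40 N, if the wrist force passes 120 N, or if a joint passes its speed limit or range.

ROBOT

A 6-joint arm with a two-finger parallel gripper is mounted at the origin on the work surface. World frame = base frame: x ahead of the robot, y to its left, z up, the work surface at z = 0. Lengths are in m, angles in degrees, forces in N, time in s.
With the tool pointing down it reaches from about 0.35 to 0.875 m from the base axis. Payload 4.2 kg.
Tool frame: the origin (TCP) lies midway between the tips of the shut fingers; the grasp point (between the pads) lies 19 mm behind it; z points along the fingers, y is the direction in which the jaws open and shut (so a half turn about z gives the same grasp; the last joint's range is limited). The gripper opens to 87 mm and grips with 3 to 60 N. Pads are 19 mm wide; open, the fingers measure 117 mm over their backs; the gripper's body (75 mm by 190 mm) begins 51 mm behind the grasp point.
Start: joints at [81.624, 22.042, 0.453, 0, -68.411, -14.817], TCP at [0.246, 0.574, 0.223] pointing down, gripper open.
Joint ranges: [-179.83, 179.83], [-69.29, 118.12], [-61.27, 80.66], [-181.25, 117.63], [-171.15, -9.14], [-177.46, 177.46]. Speed limits (degrees/s): [159.86, 159.86, 180, 180, 180, 180].

INTERFACE

Orientations are given as a 3x3 rotation matrix whose columns are the frame's x, y, z axes.
In Python, from station import r gives the robot as it stands.
- The arm moves only by the tool servo_tool, never from a script. Its arguments are lists of equal length, an entry for each row: "slide": the shift along the world's x, y, z in units of 60 mm (1.0 is 60 mm), a list of three; "twist": the turn, a rotation vector about the world's x, y, z in units of 6 degrees (1.0 is 6 degrees), a list of three; "gripper": the closure, from 0 (fully open) to 1 (shut). In form: {"slide": [[x, y, z], ...], "twist": [[wx, wy, wz], ...], "gripper": [gripper, ...]}. A call has 1 to 12 rows; each row shifts and turns the commanded pose from where the row before left it; what a row does not reach is not made up. A row lasts 1/8 s, in which the tool goes at most 62.5 mm and 10.7 degrees, less where a joint would pass 70% of its speed; a pose out of reach is approached as far as the arm can. A call is refused whole if a number of a shift passes 1 or a number of a turn 1, either way. A call with a gripper value outside its range is refused whole. The fingers move at their own pace and stop on an object; the grip force is fixed at half the most. Time passes only in rows, so rows that do not move let the fingers close. It gives the time, the measured TCP pose, the force and the opening at its end, in the units of the state.
- r.sense(): the state, without advancing time (a new reading comes with each control period).
- r.capture(name): name is "scene" or "top"; returns a dict with "image" (384x512x3 uint8, blue, green, red), "intrinsics" (3x3 intrinsics, pixels), "R" (3x3) and "t" (3): a world point X has camera coordinates R X + t. Camera axes: x right, y down, z forward; pixel columns grow to the right and rows downward; lengths in m; the calibration is good to about 2 mm. A picture is of the moment at which its call begins. There is no depth.
- r.finish_job(): hands the job in, once; it reports no verdict.
The state is a dict: "time_s": time; "joints": joint angles; "joint_velocities": joint speeds; "effort": joint torques, N m; "tcp_pos": TCP position; "ee_rot": TCP orientation; "wrist_force": force on the tool from outside, world axes, zero at the start; "moment": the same for the moment, N m; "gripper_width": opening from 0.0 (shut) to 1.0 (fully open).
Only numpy, scipy, OpenCV 4.12 (cv2) and the standard library are available. Lean on these libraries where they do the work, as an engineer would, in place of code of your own. Each camera call takes 0.05 s, during which the arm holds its last target.

## Working session

There is one attempt and no reset: what is moved stays moved. The work goes in short steps, Python scripts to look and compute and a tool call to move; the robot and the scene stay as the last step left them, time stands still between calls to the robot, and variables do not carry over. Pictures are saved under pics/ and viewed, and the job is handed in when it is done.

Besides the shell and the picture viewer there is one more tool, called after "Call:" as name(argument=value, ...) on one line, values as JSON. servo_tool: Moves the arm, as the interface text tells. Its arguments: {"type":"object","properties":{"slide":{"type":"array","items":{"type":"array","items":{"type":"number"}}},"twist":{"type":"array","items":{"type":"array","items":{"type":"number"}}},"gripper":{"type":"array","items":{"type":"number"}}},"required":["slide","twist","gripper"]}

```bash
mkdir -p pics; ls; cat > h.py <<'E'
import numpy as np,cv2,pickle
from station import r
def snap(tag):
    out={}
    for n in("scene","top"):
        c=r.capture(n);out[n]=c;cv2.imwrite(f"pics/{tag}_{n}.png",c["image"])
    pickle.dump(out,open(f"{tag}.pkl","wb"));return out
def ray(c,px):
    K=np.array(c["intrinsics"]);R=np.array(c["R"]);t=np.array(c["t"])
    d=R.T@np.linalg.inv(K)@np.array([px[0],px[1],1.]);return -R.T@t,d
def atz(c,px,z):
    o,d=ray(c,px);return o+d*(z-o[2])/d[2]
def tri(c1,p1,c2,p2):
    o1,d1=ray(c1,p1);o2,d2=ray(c2,p2)
    s=np.linalg.lstsq(np.c_[d1,-d2],o2-o1,rcond=None)[0]
    a=o1+d1*s[0];b=o2+d2*s[1];return (a+b)/2,np.linalg.norm(a-b)
def proj(c,X):
    p=np.array(c["intrinsics"])@(np.array(c["R"])@np.array(X)+np.array(c["t"]));return p[:2]/p[2]
def crop(c,x0,y0,x1,y1,f,name):
    im=cv2.resize(c["image"][y0:y1,x0:x1],None,fx=f,fy=f,interpolation=cv2.INTER_CUBIC);cv2.imwrite("pics/"+name,im)
E
python3 - <<'E'
from h import *
o=snap("a")
for n in o: print(n,np.round(-np.array(o[n]["R"]).T@np.array(o[n]["t"]),3),np.round(o[n]["R"],2).tolist())
print(r.sense())
E
```

```text
pics
scene [1.076 0.229 0.807] [[-0.57, 0.82, 0.02], [0.64, 0.45, -0.62], [-0.52, -0.34, -0.79]]
top [ 0.363 -0.093  1.269] [[-0.01, -1.0, -0.01], [-0.98, 0.01, -0.18], [0.18, 0.01, -0.98]]
{'time_s': 0.1, 'joints': array([ 8.16240550e+01,  2.20871185e+01,  3.89358821e-01, -2.44410193e-02,
       -6.84122095e+01, -1.48182028e+01]), 'joint_velocities': array([-0.01613031, -0.10818016,  0.12991229,  0.16199856, -0.03370431,
        0.00443655]), 'effort': array([-4.01108991e-04, -3.91692066e+01,  1.87935001e+01,  4.23196301e+00,
        1.34497249e-02, -7.32639660e-05]), 'tcp_pos': array([0.24591659, 0.5740128 , 0.22157519]), 'ee_rot': array([[ 9.19113633e-01, -3.93991977e-01, -6.72001836e-04],
       [-3.93992535e-01, -9.19111796e-01, -1.84103957e-03],
       [ 1.07710004e-04,  1.95688827e-03, -9.99998079e-01]]), 'wrist_force': array([ 0.37492059,  0.26134557, -0.51742229]), 'moment': array([ 0.01902864, -0.01968802,  0.03812992]), 'gripper_width': 1.0027062181873092}
```

View pics/a_scene.png

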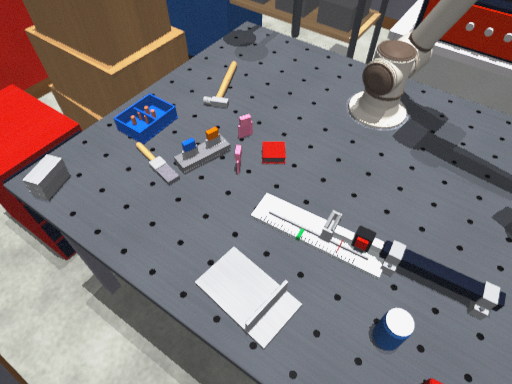

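View pics/a_top.png

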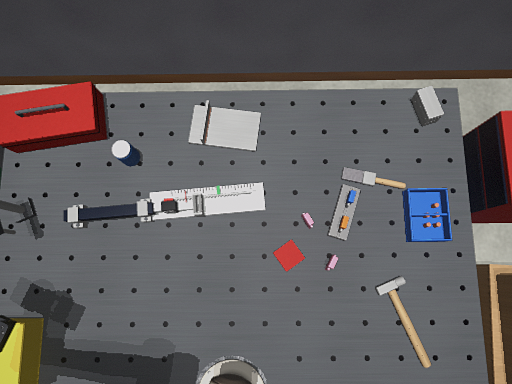

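```bash
python3 - <<'E'
from h import *
o=pickle.load(open("a.pkl","rb"))
crop(o["scene"],240,180,400,290,5,"c1.png")
crop(o["scene"],160,100,290,190,6,"c2.png")
crop(o["top"],130,165,280,235,5,"c3.png")
crop(o["top"],270,160,380,290,4.5,"c4.png")
E
```

```text
(no output)
```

View pics/c1.png

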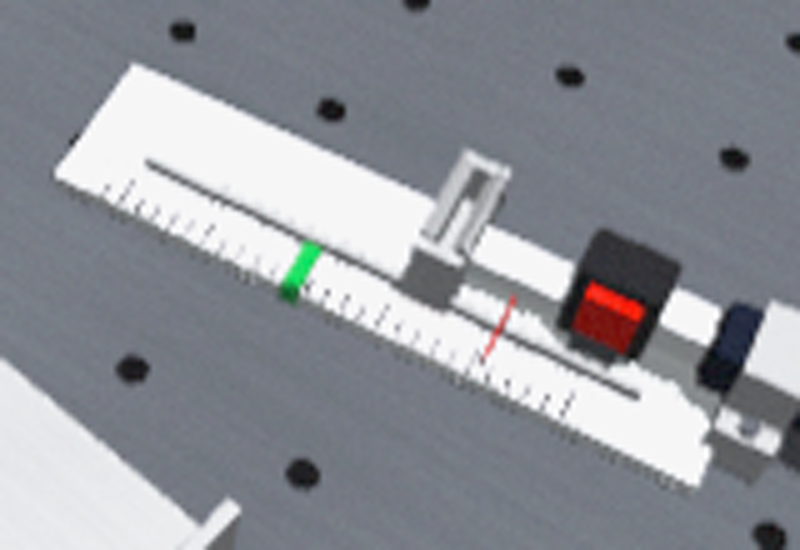

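View pics/c2.png

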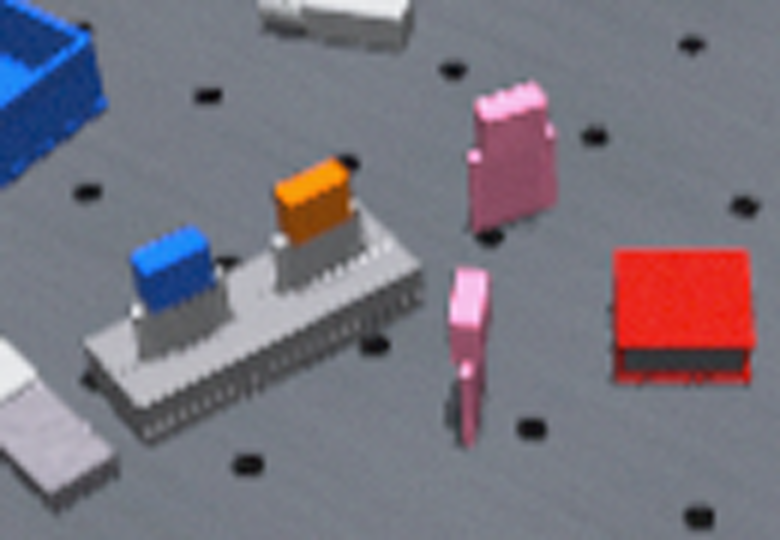

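View pics/c3.png

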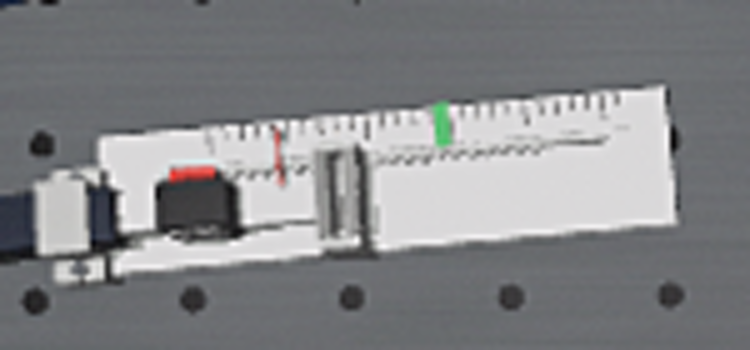

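View pics/c4.png

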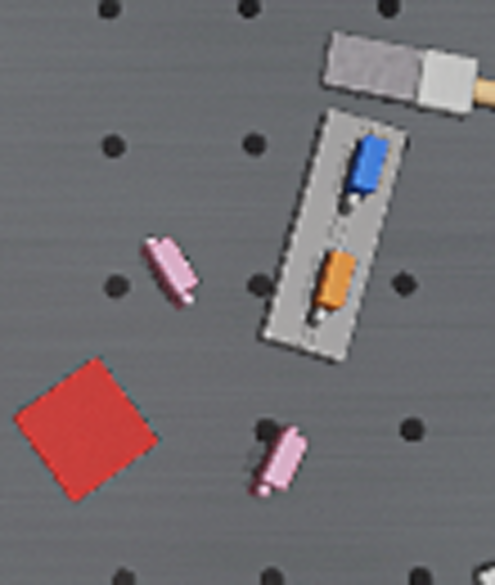

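```bash
cat > fit.py <<'E'
from h import *
from scipy.optimize import least_squares
o=pickle.load(open("a.pkl","rb"));S,T=o["scene"],o["top"]
c1=lambda x,y:(240+x/5-.4,180+y/5-.4); c3=lambda x,y:(130+x/5-.4,165+y/5-.4)
c2=lambda x,y:(160+x/6-.4,100+y/6-.4); c4=lambda x,y:(270+x/4.5-.4,160+y/4.5-.4)
def W(p,X): c,s=np.cos(p[2]),np.sin(p[2]); return np.array([p[0]+c*X[0]-s*X[1],p[1]+s*X[0]+c*X[1],X[2]])
G=[(T,c3(665,87),(.17,.058,.012)),(T,c3(677,223),(.17,-.03,.012)),(T,c3(100,138),(-.19,.058,.012)),
(S,c1(133,63),(.17,-.03,.012)),(S,c1(55,172),(.17,.058,.012)),(S,c1(697,482),(-.19,.058,.012))]
f=lambda p:np.concatenate([proj(c,W(p,X))-q for c,q,X in G])
g=least_squares(f,[.55,.1,-np.pi/2]);print("gauge",g.x,np.degrees(g.x[2]));print(np.round(g.fun.reshape(-1,2),2).tolist())
def gl(P): 
    c,s=np.cos(g.x[2]),np.sin(g.x[2]);d=P[:2]-g.x[:2];return np.round([c*d[0]+s*d[1],-s*d[0]+c*d[1]],4)
print("mark",gl(atz(T,c3(443,124),.02)))
R=[(T,c4(330,108),(-.028,.083,.03)),(T,c4(407,130),(.028,.083,.03)),(T,c4(343,362),(.028,-.083,.03)),(T,c4(262,338),(-.028,-.083,.03)),
(S,c2(85,342),(.028,.083,.03)),(S,c2(146,408),(-.028,.083,.03)),(S,c2(420,265),(-.028,-.083,.03))]
# world: up in top=+x, left=+y ; rack local y ~ world +x
R=[(c,q,(X[0],X[1],X[2])) for c,q,X in R]
f2=lambda p:np.concatenate([proj(c,W(p,(-X[0]*-1,X[1],X[2])))-q for c,q,X in R])
best=min((least_squares(f2,[.5,-.2,a]) for a in np.arange(-3,3,.7)),key=lambda z:z.cost)
k=best;print("rack",k.x,np.degrees(k.x[2]));print(np.round(k.fun.reshape(-1,2),2).tolist())
if __name__=="__main__":
    a=cv2.resize(S["image"],None,fx=1,fy=1)
E
python3 fit.py
```

```text
gauge [ 0.55992285  0.06624163 -1.48740535] -85.22204923608858
[[-0.18, 0.26], [0.08, 0.45], [-0.45, 0.59], [-0.3, -0.14], [-0.66, 0.18], [-0.07, 0.58]]
mark [0.0293 0.0466]
rack [ 0.53288863 -0.34758058 -1.87991387] -107.71113055859394
[[-0.84, 0.15], [-0.47, 0.44], [-0.04, 0.22], [0.11, 0.1], [-0.53, -0.15], [-1.16, 0.01], [0.28, -0.21]]
```

```bash
cat > ov.py <<'E'
from fit import *
def box(im,c,p,x0,x1,y0,y1,z0,z1,off,f,col=(0,255,255)):
    P=[(x,y,z) for x in(x0,x1) for y in(y0,y1) for z in(z0,z1)]
    q=[(proj(c,W(p,X))-off+.5)*f-.5 for X in P]
    for i in range(8):
        for j in range(i):
            if sum(a!=b for a,b in zip(P[i],P[j]))==1:
                cv2.line(im,tuple(np.round(q[i]*8).astype(int).tolist()),tuple(np.round(q[j]*8).astype(int).tolist()),col,1,cv2.LINE_AA,3)
def view(c,x0,y0,x1,y1,f,name,boxes):
    im=cv2.resize(c["image"][y0:y1,x0:x1],None,fx=f,fy=f,interpolation=cv2.INTER_CUBIC)
    for b in boxes: box(im,c,*b[0],off=np.array([x0,y0]),f=f,col=b[1])
    cv2.imwrite("pics/"+name,im)
E
cat > t.py <<'E'
from ov import *
import sys
s=float(sys.argv[1])
g0=g.x;rk=k.x
Y=(0,255,255);M=(255,0,255)
B=[((g0,-.19,.17,-.03,.058,0,.012),Y),((g0,s-.022,s+.022,-.015,.015,.017,.075),M),((g0,s+.085-.013,s+.085+.013,-.033,.033,.02,.067),M),((g0,s+.045,s+.045,.015,.055,.02,.02),(255,255,0))]
C=[((rk,-.028,.028,-.083,.083,0,.03),Y)]+[((rk,-.008,.008,y-.018,y+.018,.06,.09),M) for y in(-.04,.04)]
view(S,240,180,400,290,5,"d1.png",B);view(T,130,165,280,235,5,"d3.png",B)
view(S,160,100,290,190,6,"d2.png",C);view(T,330,160,380,290,4.5,"d4.png",C);view(T,300,160,380,250,6,"d4.png",C)
E
python3 t.py -0.104
```

```text
gauge [ 0.55992285  0.06624163 -1.48740535] -85.22204923608858
[[-0.18, 0.26], [0.08, 0.45], [-0.45, 0.59], [-0.3, -0.14], [-0.66, 0.18], [-0.07, 0.58]]
mark [0.0293 0.0466]
rack [ 0.53288863 -0.34758058 -1.87991387] -107.71113055859394
[[-0.84, 0.15], [-0.47, 0.44], [-0.04, 0.22], [0.11, 0.1], [-0.53, -0.15], [-1.16, 0.01], [0.28, -0.21]]
```

View pics/d1.png

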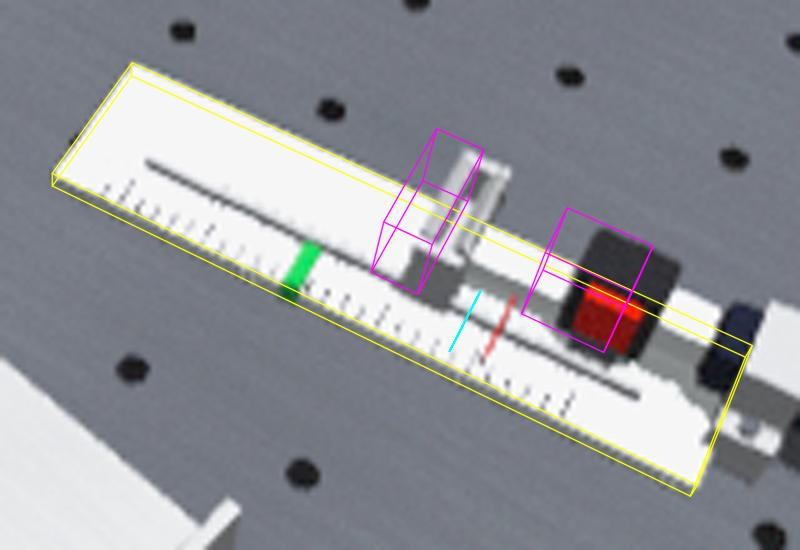

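View pics/d3.png

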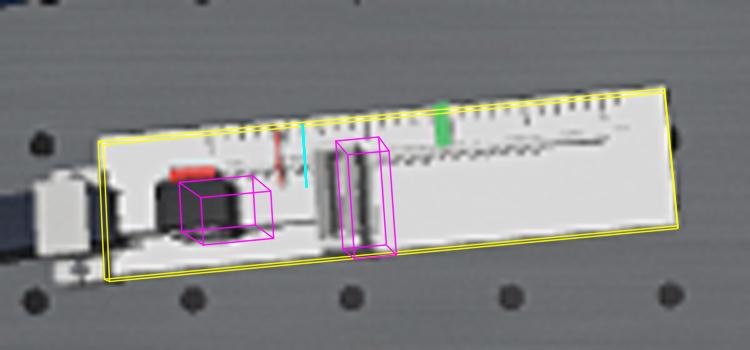

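View pics/d2.png

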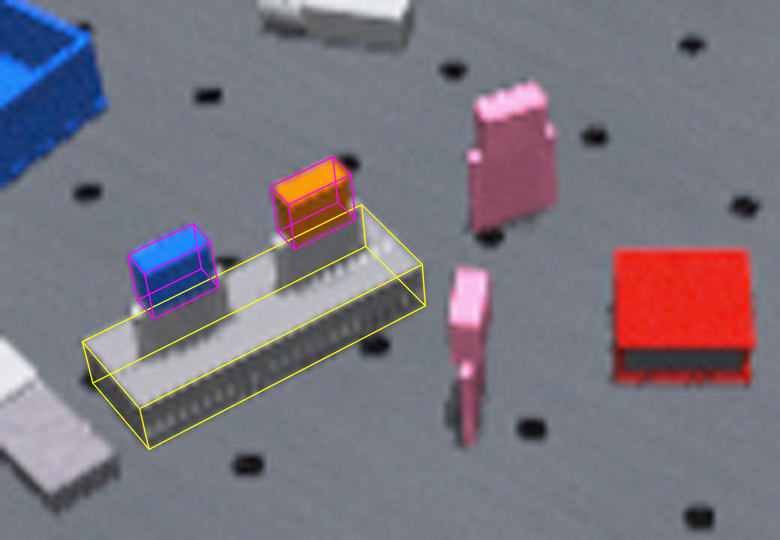

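View pics/d4.png

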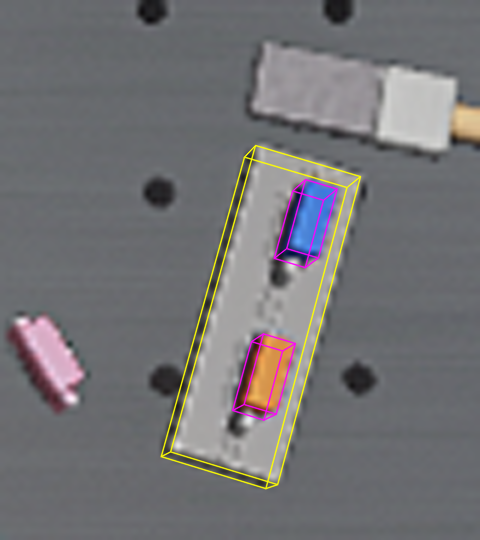

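```bash
python3 t.py -0.121 >/dev/null; python3 -c "
import cv2,numpy as np
a=cv2.imread('pics/d1.png');b=cv2.imread('pics/d3.png');cv2.imwrite('pics/d5.png',np.vstack([a[:,200:800][:400],b[:200,100:700]]))"
```

```text
(no output)
```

View pics/d1.png

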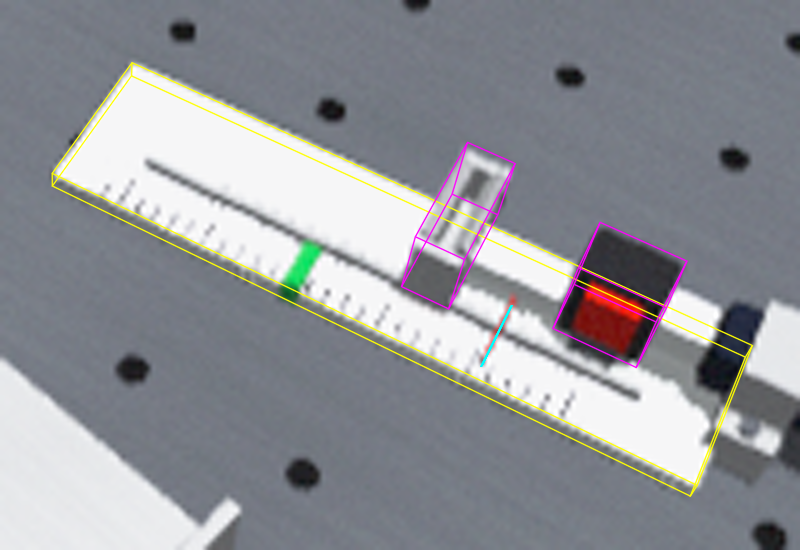

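View pics/d3.png

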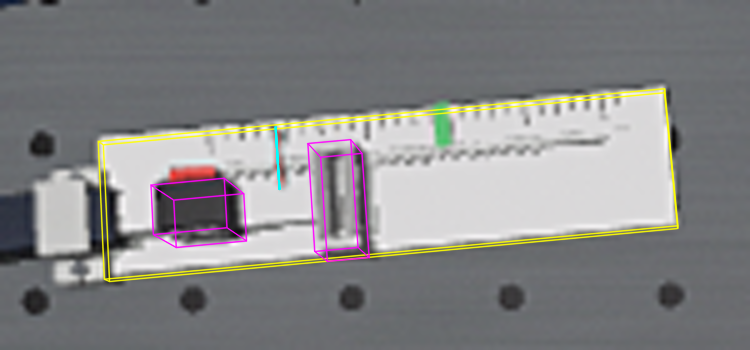

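Call:
servo_tool(slide=[[0.4,-0.75,0.1],[0.4,-0.75,0.1],[0.4,-0.75,0.1],[0.4,-0.75,0.1],[0.4,-0.75,0],[0.4,-0.75,0],[0.4,-0.8,0],[0.1,-0.85,0],[0.1,-0.85,0],[0.1,-0.85,0],[0.1,-0.85,0],[0.1,-0.85,0]], twist=[[0,0,0.5],[0,0,0.42],[0,0,0],[0,0,0],[0,0,0],[0,0,0],[0,0,0],[0,0,0],[0,0,0],[0,0,0],[0,0,0],[0,0,0]], gripper=[0,0,0,0,0,0,0,0,0,0,0,0])

```text
time_s: 1.6
tcp_pos: [0.4438, -0.0002, 0.2464]
ee_rot: [[0.953, -0.303, -0.0], [-0.303, -0.953, 0.0], [-0.0, -0.0, -1.0]]
wrist_force: [1.0, 0.3, -0.3]
gripper_width: 0.998
```

Call:
servo_tool(slide=[[0.12,-0.8,-0.2],[0.12,-0.8,-0.2],[0.12,-0.8,-0.2],[0.12,-0.8,-0.2],[0.12,-0.8,-0.2],[0.12,-0.8,-0.2],[0.13,-0.79,-0.2],[0,0,0],[0,0,0]], twist=[[0,0,0],[0,0,0],[0,0,0],[0,0,0],[0,0,0],[0,0,0],[0,0,0],[0,0,0],[0,0,0]], gripper=[0,0,0,0,0,0,0,0,0])

```text
time_s: 2.72
tcp_pos: [0.4947, -0.3337, 0.162]
ee_rot: [[0.953, -0.304, -0.001], [-0.304, -0.953, 0.001], [-0.001, -0.0, -1.0]]
wrist_force: [0.4, 0.2, 0.7]
gripper_width: 1.001
```

```bash
python3 - <<'E'
from h import *
o=snap("b")
s=r.sense();print(s["tcp_pos"],s["joints"],s["wrist_force"])
crop(o["scene"],140,40,290,190,4,"b1.png")
crop(o["top"],280,140,400,270,4.5,"b2.png")
E
```

```text
[ 0.49515209 -0.3330284   0.16296898] [-1.83931496e+01  2.20246195e+01 -8.59410335e+00 -4.97021580e-03
 -5.93597983e+01  9.07926160e+01] [-1.03608518 -0.18440589  0.12980437]
```

View pics/b1.png

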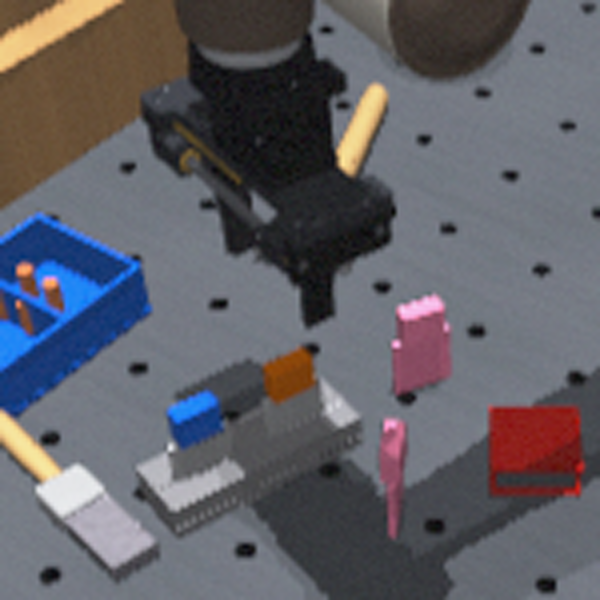

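View pics/b2.png

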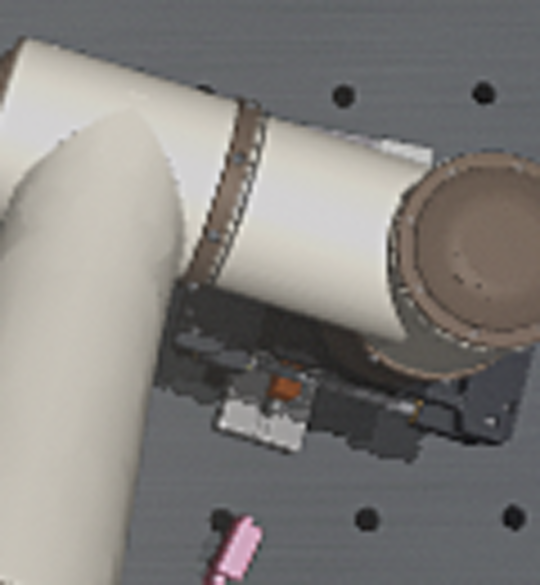

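Call:
servo_tool(slide=[[0,-0.02,-0.4],[0,0,-0.4],[0,0,-0.4],[0,0,-0.35],[0,0,-0.2],[0,0,0],[0,0,0],[0,0,0],[0,0,0],[0,0,0],[0,0,0]], twist=[[0,0,0],[0,0,0],[0,0,0],[0,0,0],[0,0,0],[0,0,0],[0,0,0],[0,0,0],[0,0,0],[0,0,0],[0,0,0]], gripper=[0,0,0,0,0,0,0.9,0.9,0.9,0.9,0.9])

```text
time_s: 4.2
tcp_pos: [0.4951, -0.3352, 0.0576]
ee_rot: [[0.953, -0.304, 0.0], [-0.304, -0.953, -0.0], [0.0, -0.0, -1.0]]
wrist_force: [0.1, -0.7, 0.3]
gripper_width: 0.515
```

Call:
servo_tool(slide=[[0,0,0],[0,0,0],[0,0,0],[0,0,0],[0,0,0],[0,0,0]], twist=[[0,0,0],[0,0,0],[0,0,0],[0,0,0],[0,0,0],[0,0,0]], gripper=[0.95,0.95,0.95,0.95,0.95,0.95])

```text
time_s: 4.95
tcp_pos: [0.4951, -0.3351, 0.0575]
ee_rot: [[0.953, -0.304, -0.0], [-0.304, -0.953, 0.0], [-0.0, -0.0, -1.0]]
wrist_force: [0.0, 0.1, 0.1]
gripper_width: 0.177
```

Call:
servo_tool(slide=[[0,0,0.2],[0,0,0.2],[0,0,0.3],[0,0,0.4],[0,0,0.4],[0,0,0.3],[0,0,0.2],[0,0,0]], twist=[[0,0,0],[0,0,0],[0,0,0],[0,0,0],[0,0,0],[0,0,0],[0,0,0],[0,0,0]], gripper=[0.95,0.95,0.95,0.95,0.95,0.95,0.95,0.95])

```text
time_s: 5.95
tcp_pos: [0.4956, -0.3352, 0.1788]
ee_rot: [[0.953, -0.304, 0.002], [-0.304, -0.953, -0.001], [0.003, 0.0, -1.0]]
wrist_force: [0.3, 0.2, -1.3]
gripper_width: 0.18
```

```bash
python3 - <<'E'
from h import *
o=snap("c")
s=r.sense();print(s["tcp_pos"],s["joints"],s["wrist_force"])
crop(o["scene"],140,40,290,190,4,"b3.png")
E
python3 - <<'E'
import sys;sys.argv=['x']
import os;os.chdir('.');sys.path.insert(0,'.')
from fit import *
for s in(-.119,-.120,-.121): print(s,W(g.x,(s,0,0)),W(g.x,(s+.085,0,0)))
E
```

```text
[ 0.49467426 -0.33481168  0.17699208] [-1.85886045e+01  2.14120389e+01 -7.35359823e+00 -3.03772047e-02
 -6.12980070e+01  9.09160605e+01] [ 0.07333015  0.28290191 -2.28752076]
gauge [ 0.55992285  0.06624163 -1.48740535] -85.22204923608858
[[-0.18, 0.26], [0.08, 0.45], [-0.45, 0.59], [-0.3, -0.14], [-0.66, 0.18], [-0.07, 0.58]]
mark [0.0293 0.0466]
rack [ 0.53288863 -0.34758058 -1.87991387] -107.71113055859394
[[-0.84, 0.15], [-0.47, 0.44], [-0.04, 0.22], [0.11, 0.1], [-0.53, -0.15], [-1.16, 0.01], [0.28, -0.21]]
-0.119 [0.55001082 0.18482811 0.        ] [0.55709084 0.10012348 0.        ]
-0.12 [0.54992752 0.18582463 0.        ] [0.55700754 0.10112001 0.        ]
-0.121 [0.54984423 0.18682116 0.        ] [0.55692425 0.10211653 0.        ]
```

View pics/b3.png

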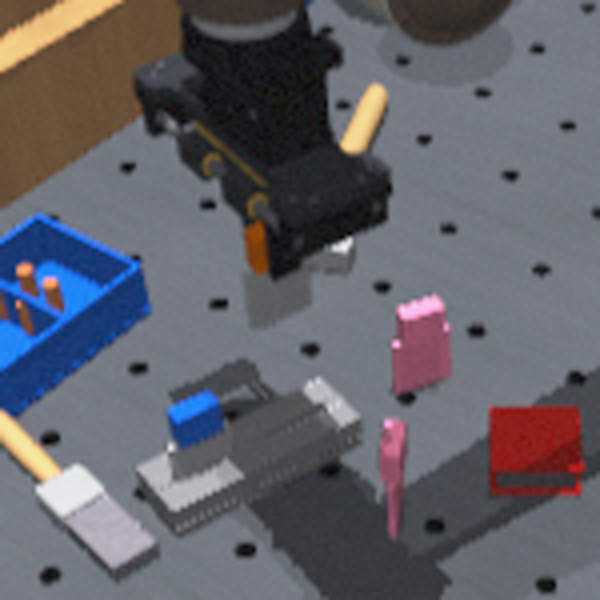

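```bash
cat > pl.py <<'E'
from ov import *
def plate(tag,name,cam,x0,y0,x1,y1,f,dx=0,dy=0,dz=-.0475,tcp=None,yaw=0):
    o=pickle.load(open(tag+".pkl","rb"))[cam]
    p=[tcp[0],tcp[1],yaw]
    z=tcp[2]+dz
    view(o,x0,y0,x1,y1,f,name,[((p,-.003+dx,.003+dx,-.025+dy,.025+dy,z,z+.052),(0,255,255)),((p,-.008+dx,.008+dx,-.018+dy,.018+dy,z+.05,z+.08),(255,0,255))])
E
python3 - <<'E' >/dev/null
from pl import *
plate("c","e1.png","scene",180,80,250,140,10,tcp=(.4951,-.335,.178),yaw=np.radians(-107.7))
E
```

```text
(no output)
```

View pics/e1.png

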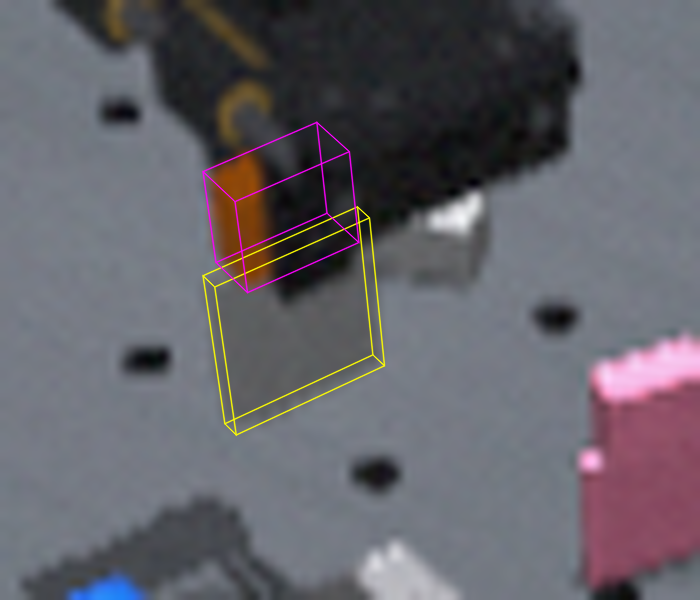

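Call:
servo_tool(slide=[[0.1,0.6,0],[0.12,0.85,0],[0.12,0.85,0],[0.12,0.85,0],[0.12,0.85,0],[0.12,0.85,0],[0.12,0.85,0],[0.12,0.85,-0.1],[0.11,0.725,-0.36],[0,0,0],[0,0,0],[0,0,0]], twist=[[0,0,0.4],[0,0,0.42],[0,0,0.42],[0,0,0.42],[0,0,0.42],[0,0,0.42],[0,0,0.42],[0,0,0.42],[0,0,0.41],[0,0,0],[0,0,0],[0,0,0]], gripper=[0.95,0.95,0.95,0.95,0.95,0.95,0.95,0.95,0.95,0.95,0.95,0.95])

```text
time_s: 7.55
tcp_pos: [0.5582, 0.1004, 0.1502]
ee_rot: [[0.997, 0.083, 0.0], [0.083, -0.997, -0.0], [0.0, 0.0, -1.0]]
wrist_force: [-0.2, -0.8, -1.5]
gripper_width: 0.181
```

```bash
python3 - <<'E' 
from pl import *
o=snap("d")
s=r.sense();print(s["tcp_pos"],s["joints"],s["wrist_force"]);e=s["ee_rot"];yaw=np.arctan2(e[1,1],e[0,1]);print(np.degrees(yaw))
plate("d","f1.png","scene",290,150,390,250,6,tcp=s["tcp_pos"],yaw=yaw)
plate("d","f2.png","top",130,150,260,230,6,tcp=s["tcp_pos"],yaw=yaw)
crop(o["scene"],290,150,390,250,6,"f3.png")
E
```

```text
gauge [ 0.55992285  0.06624163 -1.48740535] -85.22204923608858
[[-0.18, 0.26], [0.08, 0.45], [-0.45, 0.59], [-0.3, -0.14], [-0.66, 0.18], [-0.07, 0.58]]
mark [0.0293 0.0466]
rack [ 0.53288863 -0.34758058 -1.87991387] -107.71113055859394
[[-0.84, 0.15], [-0.47, 0.44], [-0.04, 0.22], [0.11, 0.1], [-0.53, -0.15], [-1.16, 0.01], [0.28, -0.21]]
[0.55824801 0.10043994 0.15046903] [ 2.65651701e+01  2.00141936e+01 -1.37562291e+01  4.72863275e-03
 -5.61821579e+01  6.81695874e+01] [ 0.42472081  0.43178839 -1.9233962 ]
-85.26260690375199
```

View pics/f1.png

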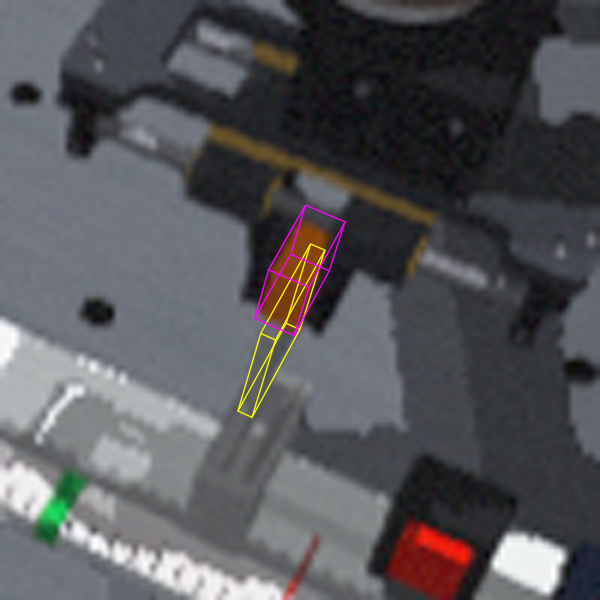

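View pics/f2.png

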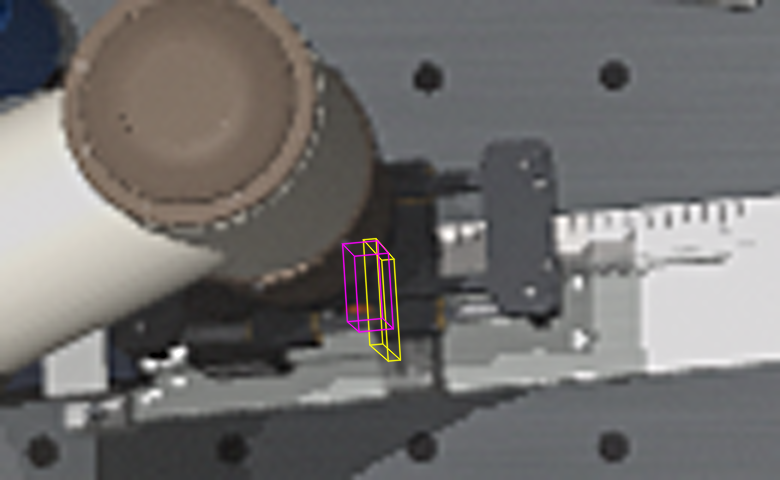

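View pics/f3.png

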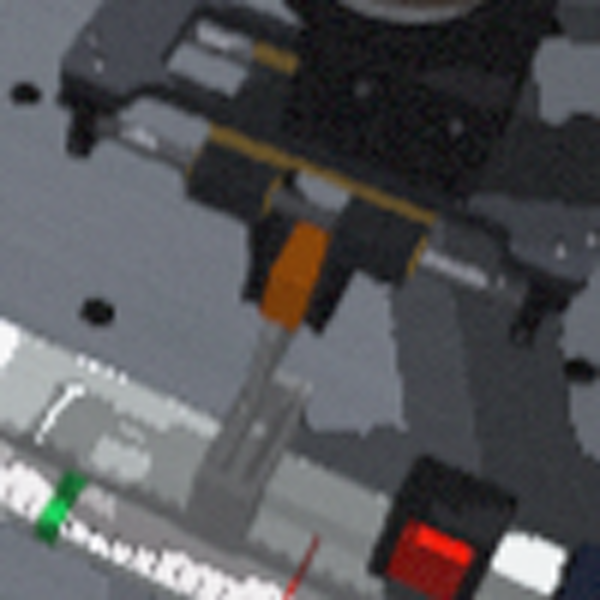

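```bash
python3 - <<'E' >/dev/null
from ov import *
a=[]
for s,dy,n in((-.120,0,'0'),(-.120,.0015,'1')):
    sx=s+.085
    p=g.x.copy(); p[:2]=W(g.x,(0,dy,0))[:2]
    B=[((p,sx-.013,sx+.013,-.033,.033,.02,.060),(0,255,255)),((p,sx-.005,sx+.005,-.027,.027,.06,.06),(255,0,255))]
    view(S,315,205,350,245,16,"g1%s.png"%n,B);view(T,185,185,215,220,16,"g2%s.png"%n,B)
    a.append(np.hstack([cv2.resize(cv2.imread("pics/g1%s.png"%n),(420,480)),cv2.resize(cv2.imread("pics/g2%s.png"%n),(380,480))]))
cv2.imwrite("pics/g.png",a[0]);cv2.imwrite("pics/gg.png",a[1])
E
```

```text
(no output)
```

View pics/g.png

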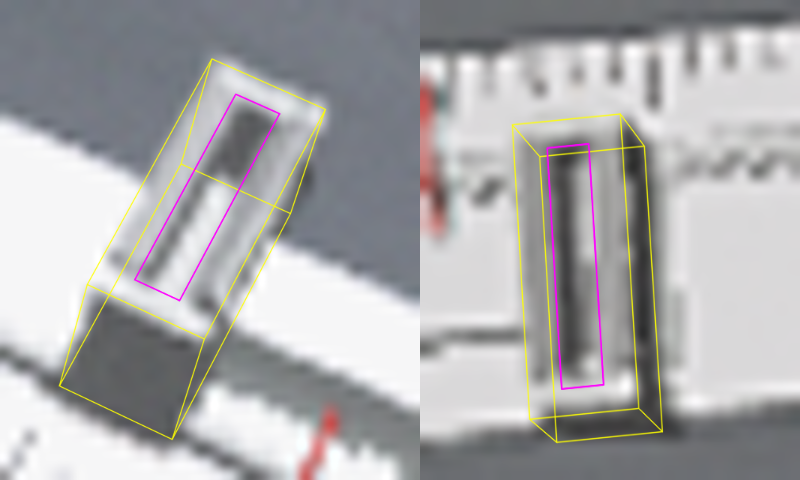

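View pics/gg.png

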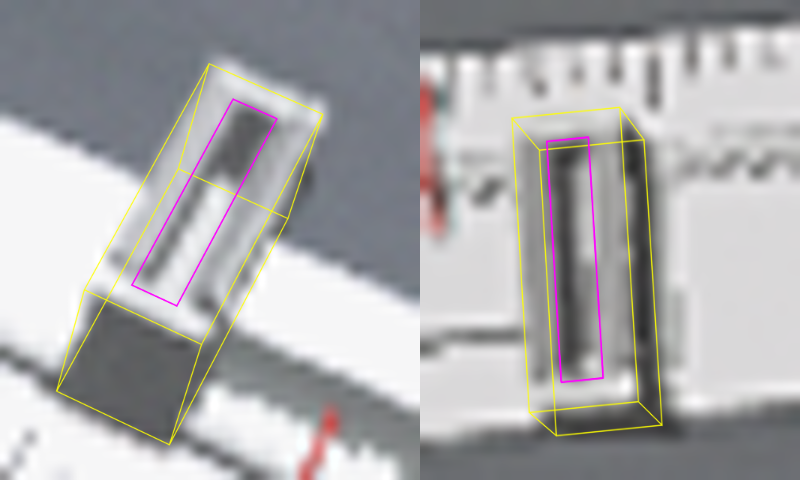

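Call:
servo_tool(slide=[[-0.017,0.013,-0.2],[0,0,-0.2],[0,0,-0.1],[0,0,-0.1],[0,0,-0.06],[0,0,-0.06],[0,0,0]], twist=[[0,0,0],[0,0,0],[0,0,0],[0,0,0],[0,0,0],[0,0,0],[0,0,0]], gripper=[0.95,0.95,0.95,0.95,0.95,0.95,0.95])

```text
time_s: 8.52
tcp_pos: [0.557, 0.1021, 0.1066]
ee_rot: [[0.996, 0.084, -0.0], [0.084, -0.996, -0.0], [-0.0, 0.0, -1.0]]
wrist_force: [0.5, -0.3, -1.3]
gripper_width: 0.183
```

```bash
python3 - <<'E' 
from h import *
o=snap("e");s=r.sense();print(s["tcp_pos"],s["wrist_force"],s["moment"])
crop(o["scene"],290,170,370,240,9,"f4.png")
E
```

```text
[0.55723873 0.10223671 0.10693513] [-0.20725514  0.06973709 -1.27127129] [-3.91633499e-02  9.95771476e-05  1.28631391e-02]
```

View pics/f4.png

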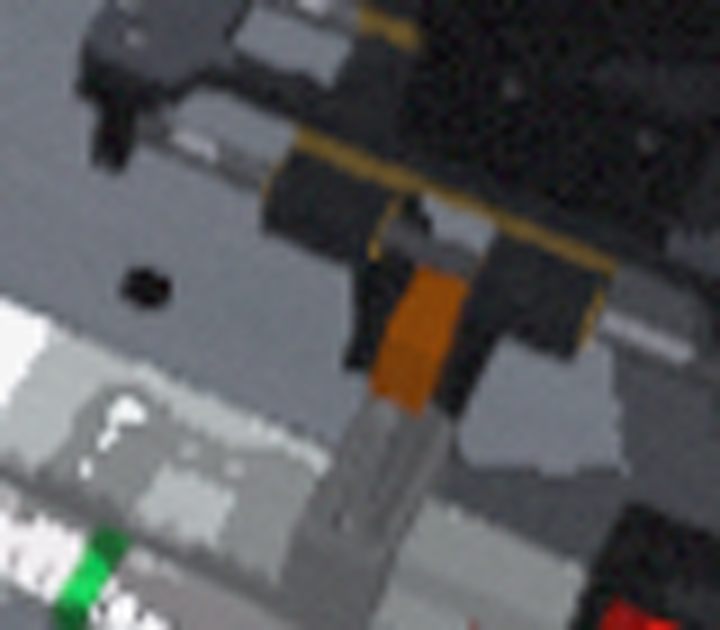

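Call:
servo_tool(slide=[[0,0,-0.08],[0,0,-0.08],[0,0,-0.08],[0,0,-0.08],[0,0,-0.06],[0,0,0]], twist=[[0,0,0],[0,0,0],[0,0,0],[0,0,0],[0,0,0],[0,0,0]], gripper=[0.95,0.95,0.95,0.95,0.95,0.95])

```text
time_s: 9.38
tcp_pos: [0.5569, 0.102, 0.0835]
ee_rot: [[0.996, 0.084, -0.001], [0.084, -0.996, -0.0], [-0.001, 0.0, -1.0]]
wrist_force: [-0.1, 0.2, -1.3]
gripper_width: 0.178
```

Call:
servo_tool(slide=[[0,0,-0.05],[0,0,-0.03],[0,0,-0.02],[0,0,0]], twist=[[0,0,0],[0,0,0],[0,0,0],[0,0,0]], gripper=[0.95,0.95,0.95,0.95])

```text
time_s: 9.88
tcp_pos: [0.557, 0.1022, 0.0779]
ee_rot: [[0.996, 0.084, -0.0], [0.084, -0.996, -0.0], [-0.0, 0.0, -1.0]]
wrist_force: [-0.4, -0.1, -0.4]
gripper_width: 0.182
```

```bash
python3 - <<'E' 
from h import *
o=snap("f");s=r.sense();print(s["tcp_pos"],s["wrist_force"],s["moment"])
crop(o["scene"],290,170,370,240,9,"f5.png")
E
```

```text
[0.5571469  0.10216539 0.07800305] [ 0.06996712 -0.73179201 -1.89218322] [-0.05350373 -0.05100055 -0.03561332]
```

View pics/f5.png

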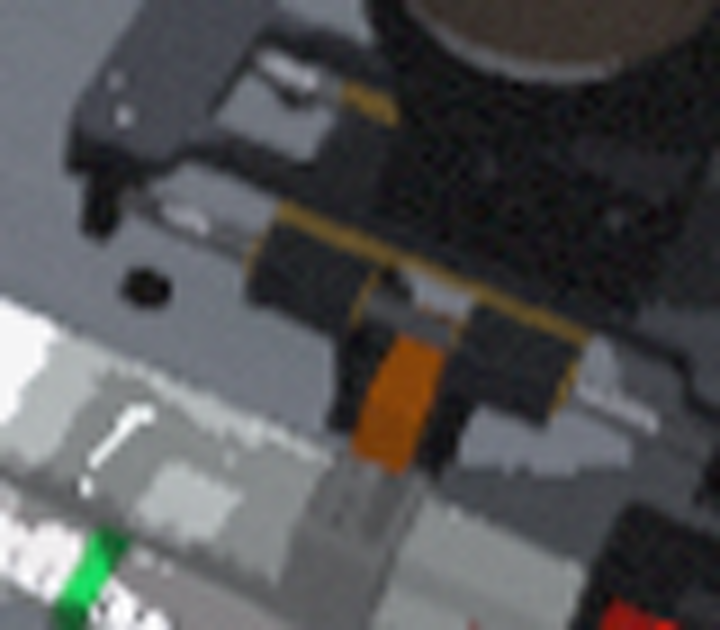

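Call:
servo_tool(slide=[[0,0,-0.02],[0,0,-0.015],[0,0,0]], twist=[[0,0,0],[0,0,0],[0,0,0]], gripper=[0.95,0.95,0.95])

```text
time_s: 10.35
tcp_pos: [0.5574, 0.1023, 0.0775]
ee_rot: [[0.996, 0.085, 0.001], [0.085, -0.996, -0.0], [0.001, 0.0, -1.0]]
wrist_force: [-2.3, -0.8, 7.4]
gripper_width: 0.182
```

Call:
servo_tool(slide=[[0,0,0.02],[0,0,0],[0,0,0],[0,0,0],[0,0,0],[0,0,0]], twist=[[0,0,0],[0,0,0],[0,0,0],[0,0,0],[0,0,0],[0,0,0]], gripper=[0.95,0.5,0.5,0.5,0.5,0.5])

```text
time_s: 11.1
tcp_pos: [0.5571, 0.1022, 0.077]
ee_rot: [[0.996, 0.084, 0.0], [0.084, -0.996, -0.0], [0.0, 0.0, -1.0]]
wrist_force: [0.2, 0.1, -0.1]
gripper_width: 0.496
```

Call:
servo_tool(slide=[[0,0,0.15],[0,0,0.3],[0,0,0.5],[0,0,0.5],[0,0,0.5],[0,0,0.2],[0,0,0]], twist=[[0,0,0],[0,0,0],[0,0,0],[0,0,-1],[0,0,-1],[0,0,-1],[0,0,-1]], gripper=[0.5,0.5,0.5,0.5,0,0,0])

```text
time_s: 11.98
tcp_pos: [0.5579, 0.1024, 0.2084]
ee_rot: [[0.943, -0.332, 0.004], [-0.332, -0.943, 0.002], [0.003, -0.003, -1.0]]
wrist_force: [1.3, -0.2, 0.2]
gripper_width: 0.757
```

```bash
python3 - <<'E' 
from pl import *
o=snap("i");s=r.sense();print(s["tcp_pos"],s["wrist_force"],s["joints"])
plate("i","k2.png","scene",290,170,390,260,7,tcp=(.5572,.1017,.0775),yaw=np.radians(-85.2))
crop(o["scene"],290,170,390,260,7,"k1.png")
E
```

```text
gauge [ 0.55992285  0.06624163 -1.48740535] -85.22204923608858
[[-0.18, 0.26], [0.08, 0.45], [-0.45, 0.59], [-0.3, -0.14], [-0.66, 0.18], [-0.07, 0.58]]
mark [0.0293 0.0466]
rack [ 0.53288863 -0.34758058 -1.87991387] -107.71113055859394
[[-0.84, 0.15], [-0.47, 0.44], [-0.04, 0.22], [0.11, 0.1], [-0.53, -0.15], [-1.16, 0.01], [0.28, -0.21]]
[0.55717097 0.10219918 0.20704255] [-0.04635692  0.32081371  0.2580804 ] [ 2.67792008e+01  1.69939466e+01 -9.37286286e+00 -6.13942276e-04
 -6.35513915e+01  4.40539561e+01]
```

View pics/k2.png

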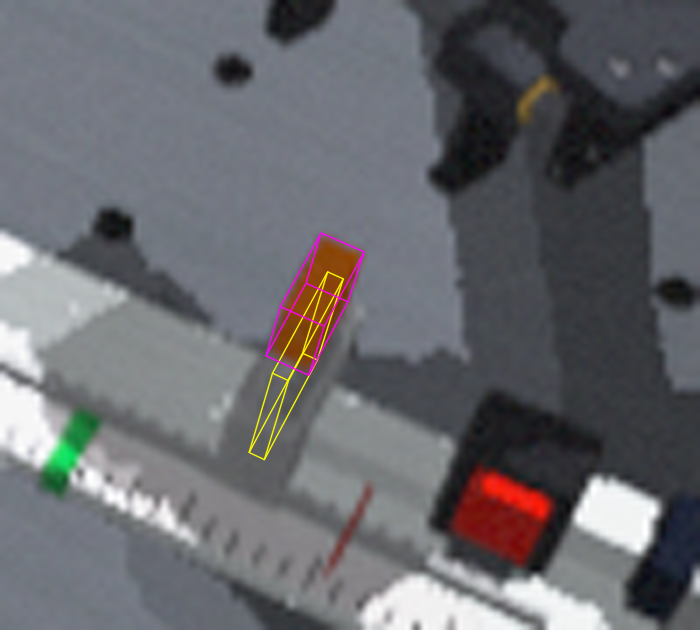

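View pics/k1.png

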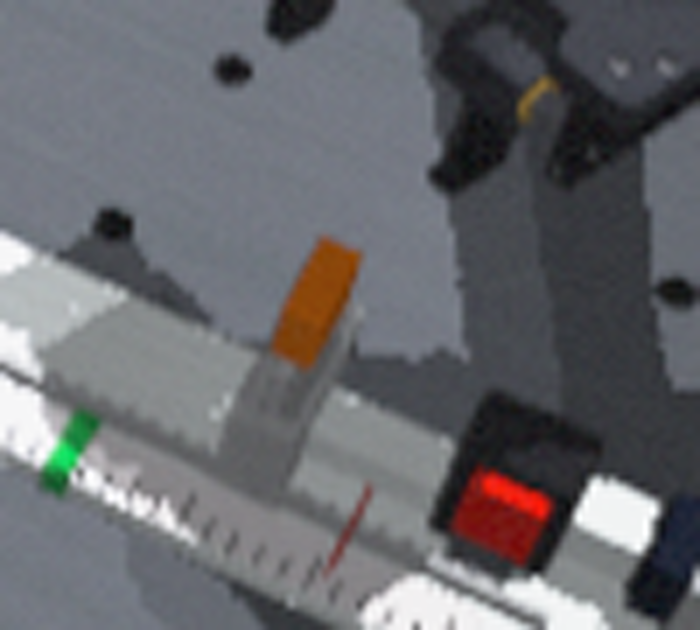

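Call:
servo_tool(slide=[[-0.01,0.14,0],[-0.01,0.14,0],[-0.01,0.14,0],[-0.01,0.14,0],[-0.01,0.14,0],[-0.01,0.14,-0.1],[-0.01,0.14,-0.1],[-0.01,0.14,-0.1],[-0.01,0.14,-0.2],[0,0.147,-0.2],[0,0,-0.2],[0,0,0]], twist=[[0,0,-1],[0,0,-1],[0,0,-1],[0,0,-1],[0,0,-1],[0,0,-1],[0,0,-1],[0,0,-1],[0,0,-1],[0,0,-1],[0,0,-1],[0,0,0]], gripper=[0,0,0,0,0,0,0,0,0,0,0,0])

```text
time_s: 13.58
tcp_pos: [0.551, 0.1863, 0.1511]
ee_rot: [[0.087, -0.996, -0.002], [-0.996, -0.087, -0.001], [0.001, 0.002, -1.0]]
wrist_force: [-0.2, 1.3, 0.2]
gripper_width: 0.999
```

```bash
python3 - <<'E' 
from h import *
o=snap("j");s=r.sense();print(s["tcp_pos"],s["wrist_force"],s["joints"],s["ee_rot"])
crop(o["scene"],300,140,420,260,5,"k3.png")
E
```

```text
[0.55193364 0.18657787 0.15247601] [-0.21665055 -0.68971175  0.06586374] [ 3.46063996e+01  2.13044422e+01 -1.14173510e+01  2.12554488e-02
 -5.72576700e+01 -2.96381404e+01] [[ 8.68036691e-02 -9.96225326e-01  4.72258754e-04]
 [-9.96225433e-01 -8.68037037e-02 -5.32405609e-05]
 [ 9.40334041e-05 -4.65854706e-04 -9.99999887e-01]]
```

View pics/k3.png

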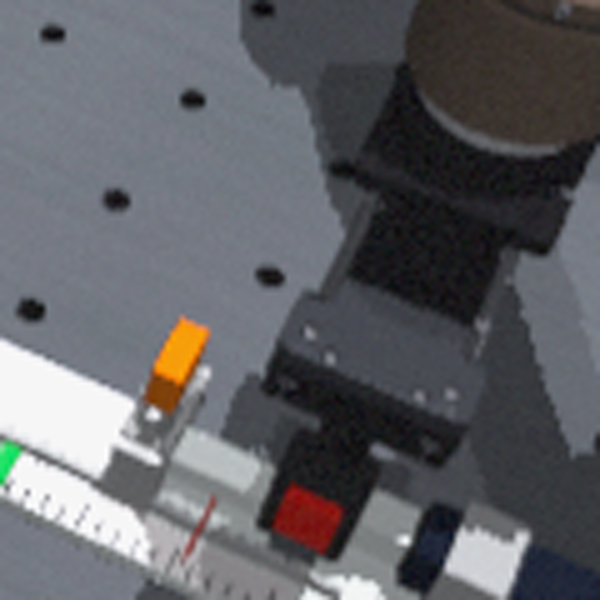

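Call:
servo_tool(slide=[[0,0,-0.3],[0,0,-0.4],[0,0,-0.4],[0,0,-0.4],[0,0,-0.3],[0,0,-0.12],[0,0,0],[0,0,0]], twist=[[0,0,0],[0,0,0],[0,0,0],[0,0,0],[0,0,0],[0,0,0],[0,0,0],[0,0,0]], gripper=[0,0,0,0,0,0,0,0.4])

```text
time_s: 14.68
tcp_pos: [0.5524, 0.1869, 0.0379]
ee_rot: [[0.085, -0.996, 0.002], [-0.996, -0.085, 0.001], [-0.001, -0.002, -1.0]]
wrist_force: [0.1, 0.1, 0.5]
gripper_width: 0.952
```

Call:
servo_tool(slide=[[0,0,0],[0,0,0],[0,0,0],[0,0,0],[0,0,0],[0,0,0],[0,0,0],[0,0,0]], twist=[[0,0,0],[0,0,0],[0,0,0],[0,0,0],[0,0,0],[0,0,0],[0,0,0],[0,0,0]], gripper=[0.7,0.7,0.8,0.8,0.8,0.8,0.8,0.8])

```text
time_s: 15.68
tcp_pos: [0.5517, 0.1865, 0.0372]
ee_rot: [[0.084, -0.996, 0.0], [-0.996, -0.084, 0.0], [-0.0, -0.0, -1.0]]
wrist_force: [-2.2, -0.8, 4.1]
gripper_width: 0.37
```

```bash
python3 - <<'E' 
from h import *
o=snap("l");s=r.sense();print(s["tcp_pos"],s["wrist_force"],s["moment"],s["gripper_width"]*87)
crop(o["scene"],300,170,420,270,5,"k4.png")
E
```

```text
[0.55164471 0.18658706 0.03720724] [-3.14532696 -0.66353553  5.18181777] [-0.0345843   0.22483165 -0.08242628] 32.282911087644486
```

View pics/k4.png

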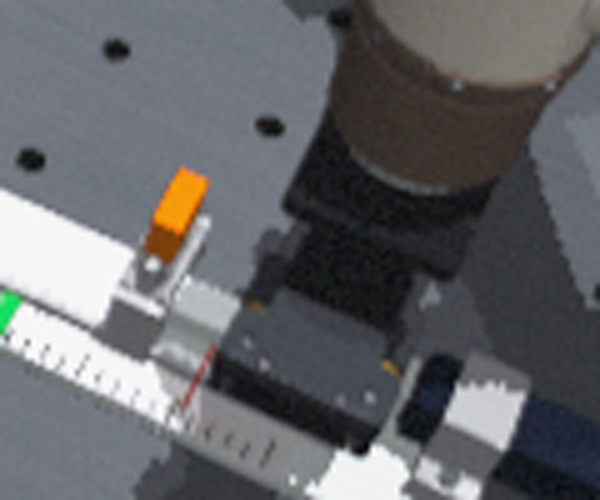

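Call:
servo_tool(slide=[[0.004,-0.05,0],[0.01,-0.128,0],[0.017,-0.2,0],[0.017,-0.2,0],[0.017,-0.2,0],[0.017,-0.2,0],[0.017,-0.2,0],[0.017,-0.2,0],[0.012,-0.15,0],[0.004,-0.05,0],[0,0,0],[0,0,0]], twist=[[0,0,0],[0,0,0],[0,0,0],[0,0,0],[0,0,0],[0,0,0],[0,0,0],[0,0,0],[0,0,0],[0,0,0],[0,0,0],[0,0,0]], gripper=[0.8,0.8,0.8,0.8,0.8,0.8,0.8,0.8,0.8,0.8,0.8,0.8])

```text
time_s: 17.27
tcp_pos: [0.5593, 0.0914, 0.0372]
ee_rot: [[0.084, -0.996, -0.001], [-0.996, -0.084, -0.001], [0.0, 0.001, -1.0]]
wrist_force: [-2.3, -2.1, 5.5]
gripper_width: 0.37
```

```bash
python3 - <<'E' 
from h import *
o=snap("m");s=r.sense();print(s["tcp_pos"],s["wrist_force"],s["moment"],s["gripper_width"]*87)
crop(o["scene"],270,170,370,260,7,"m1.png")
crop(o["scene"],285,215,325,250,18,"m3.png")
crop(o["top"],190,170,250,220,12,"m2.png")
E
```

```text
[0.55931168 0.09147076 0.03721752] [-2.75827743 -1.75991393  6.56647444] [-0.27745964  0.32398099 -0.08526422] 32.43417851995864
```

View pics/m1.png

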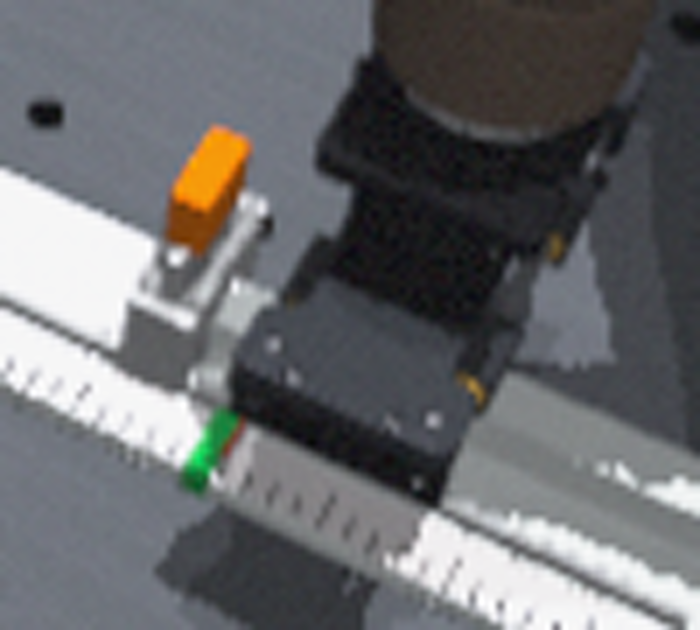

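View pics/m2.png

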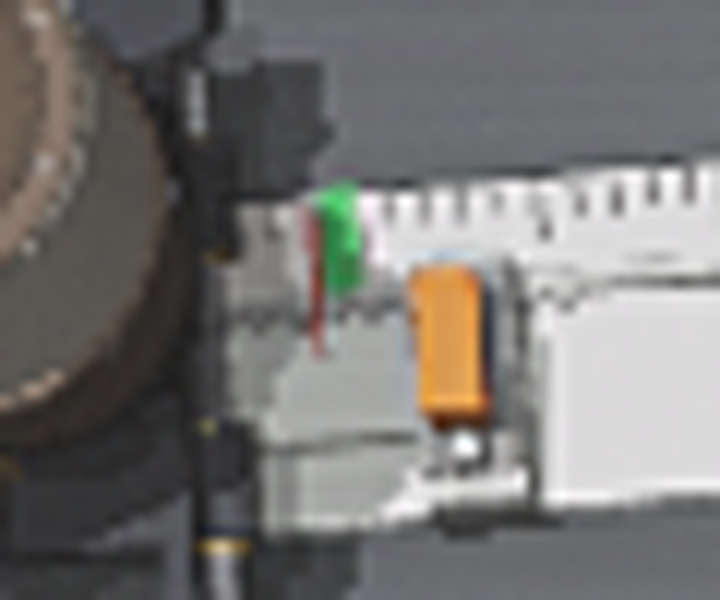

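View pics/m3.png

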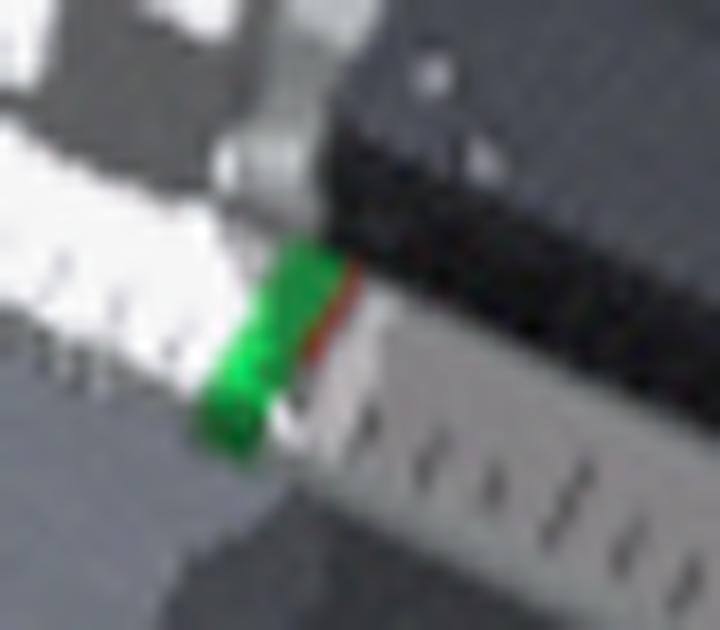

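Call:
servo_tool(slide=[[0.003,-0.04,0],[0.004,-0.045,0],[0.003,-0.03,0],[0,0,0],[0,0,0]], twist=[[0,0,0],[0,0,0],[0,0,0],[0,0,0],[0,0,0]], gripper=[0.8,0.8,0.8,0.8,0.8])

```text
time_s: 18.0
tcp_pos: [0.5598, 0.085, 0.0372]
ee_rot: [[0.084, -0.996, -0.001], [-0.996, -0.084, 0.0], [-0.0, 0.001, -1.0]]
wrist_force: [-3.5, -0.7, 6.3]
gripper_width: 0.375
```

```bash
python3 - <<'E' 
from h import *
o=snap("n");s=r.sense();print(s["tcp_pos"],s["wrist_force"],s["moment"],s["gripper_width"]*87)
crop(o["scene"],285,215,325,250,18,"n3.png")
crop(o["top"],190,170,250,220,12,"n2.png")
crop(o["scene"],140,90,300,200,5,"n4.png")
E
```

```text
[0.55984909 0.0850152  0.03718464] [-3.82703094  0.01952215  6.02081483] [ 0.21801066  0.48960427 -0.08420871] 32.170743415919056
```

View pics/n2.png

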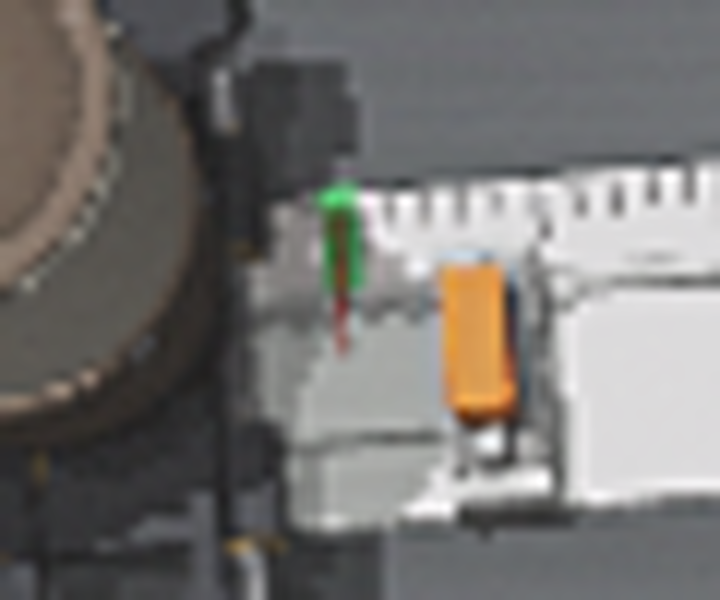

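View pics/n3.png

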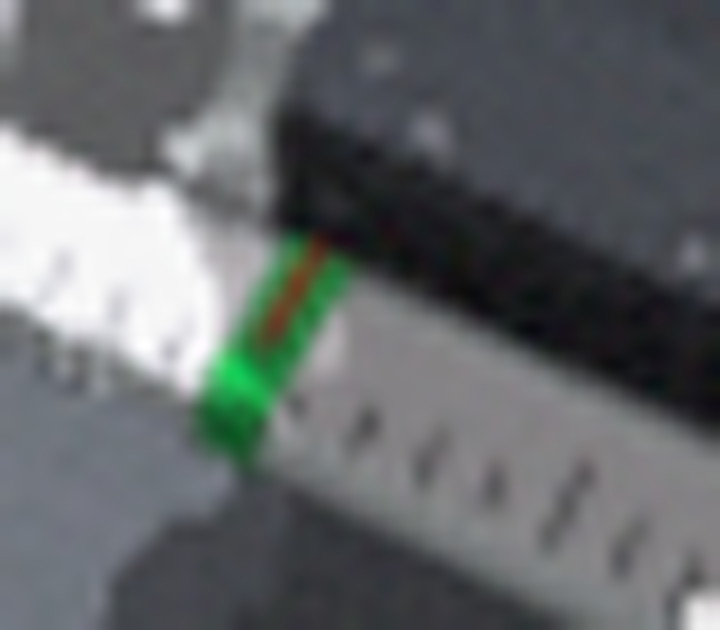

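View pics/n4.png

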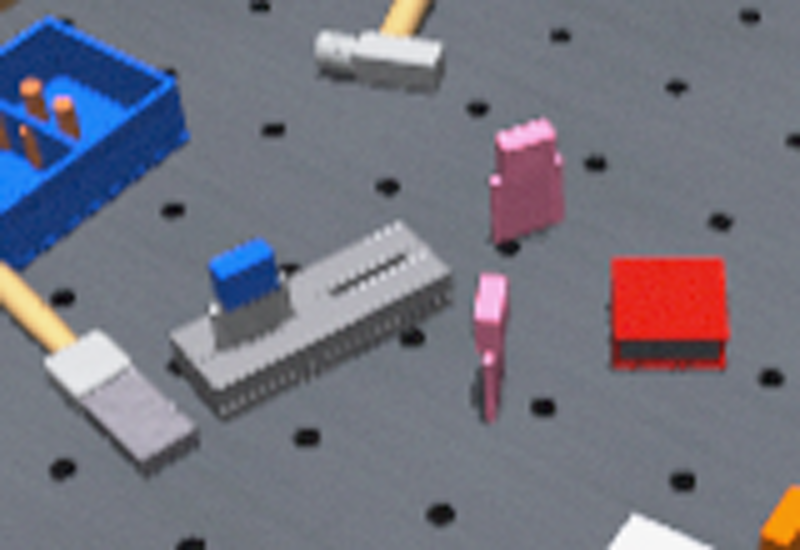

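Call:
servo_tool(slide=[[0,0,0],[0,0,0],[0,0,0],[0,0,0]], twist=[[0,0,0],[0,0,0],[0,0,0],[0,0,0]], gripper=[0.8,0.8,0.8,0.8])

```text
time_s: 18.6
tcp_pos: [0.5598, 0.085, 0.0372]
ee_rot: [[0.084, -0.996, -0.001], [-0.996, -0.084, 0.0], [-0.0, 0.001, -1.0]]
wrist_force: [-3.4, 0.2, 6.0]
gripper_width: 0.374
```

```bash
python3 -c "
from station import r
s=r.sense();print(s['tcp_pos'],s['wrist_force'],s['gripper_width']*87,s['joint_velocities']);print(r.finish_job())"
```

```text
[0.55983237 0.08499746 0.03719033] [-3.39768148  0.21456364  6.03008366] 32.546669579822854 [-0.05135171  0.08130194 -0.01950238  0.06273288 -0.00593404  0.10059873]
the job is handed in; nothing more can be done
None
```

I put the orange-handled plate all the way into the slot and let go of it. I then squeezed the lock button and drew the arm out about 102 mm. The job was handed in at about 18.6 s with the arm held there and the button still squeezed; it reports no verdict.

- **Plate:** it touched the slot floor at the expected height. The pictures after release and after drawing out show it standing upright in the slot.
- **Button:** the pinch is about 32.5 mm wide, against 33 mm with the button fully in. I judged the button from this width, not from a direct reading.
- **Pointer:** in both camera views it stands near the middle of the green band. I read this off the pictures, so it is good to about 1–2 mm.
- **Holding still:** the arm is at rest and the wrist force is about 7 N.
- **Other things:** the blue plate, the brush, the magnet and the pink look-alikes appear where they were in the last picture. I did not check the tin or the T-piece separately at the end.

No check failed. The two cameras disagreed by about half a pixel to one pixel (1–3 mm), which I allowed for.

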